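# Prop the plastic tank on the steel blade

### The arm

A 6-joint arm with a two-finger parallel gripper is mounted at the origin on the work surface. World frame = base frame: x ahead of the robot, y to its left, z up, the work surface at z = 0. Lengths are in m, angles in rad, forces in N, time in s.
With the tool pointing down it reaches from about 0.35 to 0.725 m from the base axis. Payload 6 kg.
Tool frame: the origin (TCP) lies midway between the tips of the shut fingers; the grasp point (between the pads) lies 19 mm behind it; z points along the fingers, y is the line along which they close (so a half turn about z gives the same grasp; the last joint's range is limited). The gripper opens to 85 mm and grips with 20 to 120 N. Pads are 22 mm wide; open, the fingers measure 114 mm over their backs; the gripper's body (76 mm by 85 mm) begins 54 mm behind the grasp point. The pads swing forward as they close: fully open they stand 13 mm farther back than shut.
Start: joints at [-0.862, 0.04, 0.085, 0, -1.615, -0.334], TCP at [0.22, -0.558, 0.231] pointing down, gripper open.
Joint ranges: [-2.56, 2.56], [-1.29, 2.01], [-1.08, 1.49], [-3.29, 1.98], [-2.81, -0.18], [-2.99, 2.99]. Speed limits (rad/s): [2.57, 2.57, 3.01, 3.14, 3.14, 3.14].

### API

Orientations are given as a unit quaternion [w, x, y, z].
In Python, from cell import arm, vision, hand_in gives the robot as it stands. The module is installed in compiled form; this text tells all that it offers.
- The arm moves only by the shell command python3 -m jog 'ROWS' [OPENING]. ROWS is JSON, a list of rows, each a list of 4 numbers: the shift along the tool's x, y, z in cm, then the turn about the tool's z in degrees. A call has 1 to 8 rows; each row is the pose to reach, as a shift and turn from the pose commanded when the call began, along the tool's axes at that moment; what a row does not reach only later rows make up. A row lasts 1/12 s, in which the tool goes at most 41.7 mm and 7.16 degrees, less where a joint would pass 70% of its speed; a pose out of reach is approached as far as the arm can. A call with a gripper value outside its range is refused whole. OPENING is the finger opening in cm, from 0 to 8.54, set as the call begins (- or left out, the last holds). The fingers move at their own pace and stop on an object; the grip force is fixed at half the most. Time passes only in rows, so rows that repeat a pose let the fingers close. It gives the time, the measured TCP pose, the force, the opening and the grip force at its end, in the units of the state.
- arm.sense(): the state, without advancing time (a new reading comes with each control period).
- vision.read_camera(name): name is "side" or "top" or "wrist"; returns the picture (420x560x3 uint8, red, green, blue); there is no depth.
- vision.camera_info(name): a dict with "mtx" (3x3 intrinsics, pixels), "camera_from_world" (4x4, takes a point from world to camera coordinates); the wrist camera has in their place "hand_eye" (4x4, takes a point from camera to tool coordinates, whose origin is the TCP and whose axes are the flange's). Camera axes: x right, y down, z forward; pixel columns grow to the right and rows downward; lengths in m; the calibration is good to about 2 mm. The wrist camera is an equidistant fisheye: a pixel r from the principal point sees the ray r / f radians off the axis. A picture is of the moment at which its call begins: read the wrist's pose just before it. camera_info takes no time and is no camera call.
- hand_in(): hands the job in; it is judged then, once.
The state is a dict: "t": time; "qpos": joint angles; "qd": joint speeds; "effort": joint torques, N m; "eef_pos": TCP position; "tool_rot": TCP orientation; "ft_force": force on the tool from outside, world axes, zero at the start; "wrist_torque": the same for the moment, N m; "gripper_width": finger opening in m; "grip_force": force on a finger pad.
Only numpy, scipy, OpenCV 4.12 (cv2) and the standard library are available. Lean on these libraries where they do the work, as an engineer would, in place of code of your own. Each camera call takes 0.05 s, during which the arm holds its last target. There are 200 camera calls.

### The job

Prop up the front of the white plastic tank so that its bottom seam can be inspected: tip it back on its rear edge until it leans on the sloping rest by itself, draw the steel blade out from under the low shelf, slide its toe squarely under the middle of the tank's raised front, and lower the tank gently on to it. The toe should end about 2 cm in under the tank, with the tank's rear edge still on the bench near the foot of the rest and the blade lying flat; leave the tape roll, the tin and the plastic offcut where they are.

Things in the scene. Friction and masses are not known exactly. Their poses are not given: they have to be found in the camera images.
- tank_bar (a point): Centre of the tank's carrying bar: round steel, 12 mm diameter, along y on two grey posts, 72 mm free between them and 39 mm free below. Its axis is 195 mm above the tank's underside, midway front to rear. Gripped across x it can turn in the grip. Tank: closed white plastic box, 0.6 kg, 70 deep (x), 120 wide (y), 150 high; grey boss on its front (-x). Axes: x front to rear, z up.
- tank_rear (a point): Middle of the tank's bottom rear edge, on the bench; the tank tips about this edge. Tank's axes. The bar's axis is 35 mm in -x and 195 mm in +z from here, the bottom front edge 70 mm in -x. It balances when tipped back about 0.39 rad and leans on the rest at 0.52 rad, or up to 0.65 if the edge stands off the foot.
- rest: Sloping plywood rest, fixed: board 180 mm wide, its front face rising 115 mm and leaning back 30 degrees from vertical. Origin on the bench at the middle of the foot of that face; x points into the rest, away from the tank; y along the foot. The tank starts upright before it, rear edge 4 to 14 mm from the foot.
- blade_grip (a point): Centre of the blade's upright wooden grip: block 40 long (x), 18 wide (y), 45 high, centre 30.5 mm above the plate's underside. Steel plate 136 long (x), 50 wide (y), 8 thick, 0.35 kg, flat on the bench. x points to the toe. At first the grip is under the shelf, out of reach; only about 72 mm at the toe stick out, to be held by the plate's long edges and dragged out along +x.
- blade_tip (a point): Middle of the toe's top edge: the square front end of the blade, 105 mm in +x from the grip's centre, 8 mm above the underside. Axes are the blade's.
- stand: Low plywood bench shelf, fixed: board 260 mm (x) by 170 mm (y), top 83 mm and underside 71 mm above the bench. Origin on the bench under the middle of its open edge; the shelf extends along its +y and the opening looks along its -y.
- tape_roll: Bystander: silver tape roll lying flat, 90 mm diameter, 45 mm high; origin at the centre of its underside. Leave alone.
- tin: Bystander: tin, 72 mm diameter, 85 mm high; origin at the centre of its underside. Leave alone.
- offcut: Bystander: white plastic offcut 100 x 60 x 20 mm lying flat; origin at the centre of its underside. Leave alone.
Not all that is in view belongs to the job. Of the things shaped like the part that bears blade_grip, the bare steel one is meant. Leave any orange look-alike of the rest alone.

How it is judged:
By the outcome, as a careful person would: the job done as asked, in the order asked, and still so for the second after the job is handed in, with the robot touching nothing.
It also fails if it takes over 72 s, if anything falls off the work surface, if the arm or the gripper's body presses on something with over 40 N, if the wrist force passes 120 N, or if a joint passes its speed limit or range.

## Working session

There is one attempt and no reset: what is moved stays moved. The work goes in short steps, Python scripts to look and compute and a shell command to move; the robot and the scene stay as the last step left them, time stands still between calls to the robot, and variables do not carry over. Pictures are saved under pics/ and viewed, at most 10 in all, crops included, and the job is handed in when it is done.

```bash
mkdir -p pics; python3 - <<'E'
from cell import arm,vision
import cv2,numpy as np
for n in ["side","top"]:
    im=vision.read_camera(n); cv2.imwrite(f"pics/{n}0.png",im[:,:,::-1])
    i=vision.camera_info(n); print(n,np.round(i["mtx"],1).tolist(),np.round(i["camera_from_world"],3).tolist())
i=vision.camera_info("wrist");print(i)
s=arm.sense();print(s)
E
```

```text
side [[469.2, 0.0, 285.5], [0.0, 469.2, 205.6], [0.0, 0.0, 1.0]] [[-0.913, -0.409, 0.008, 0.446], [-0.233, 0.505, -0.831, 0.245], [0.335, -0.76, -0.557, 0.997], [0.0, 0.0, 0.0, 1.0]]
top [[483.0, 0.0, 273.7], [0.0, 483.0, 213.1], [0.0, 0.0, 1.0]] [[-0.028, -1.0, -0.008, 0.0], [-0.991, 0.028, -0.133, 0.487], [0.133, 0.005, -0.991, 1.332], [0.0, 0.0, 0.0, 1.0]]
{'mtx': array([[325.1922621 ,   0.        , 285.6499066 ],
       [  0.        , 325.1922621 , 207.62301343],
       [  0.        ,   0.        ,   1.        ]]), 'hand_eye': array([[ 9.02666126e-04, -9.64991780e-01, -2.62278574e-01,
         6.68202553e-02],
       [ 9.99999497e-01,  9.85564390e-04, -1.84520839e-04,
        -6.08223490e-04],
       [ 4.36553516e-04, -2.62278276e-01,  9.64992184e-01,
        -1.44278654e-01],
       [ 0.00000000e+00,  0.00000000e+00,  0.00000000e+00,
         1.00000000e+00]])}
{'t': 0.1, 'qpos': array([-8.62305876e-01,  4.07644049e-02,  8.39031597e-02, -4.00735551e-04,
       -1.61550134e+00, -3.33704400e-01]), 'qd': array([-0.00199986, -0.00049567,  0.00122367,  0.00023117,  0.00082576,
       -0.00056587]), 'effort': array([-4.68377300e-03, -3.69343936e+01,  3.48284304e+01,  6.95180207e+00,
       -4.53414163e-03,  1.31514281e-05]), 'eef_pos': array([ 0.219603  , -0.55804848,  0.2303689 ]), 'tool_rot': array([-2.16261306e-04, -1.86306779e-01,  9.82491288e-01,  7.78841153e-04]), 'ft_force': array([-0.12155496,  0.03620742,  0.95059503]), 'wrist_torque': array([-0.00866806,  0.02499363, -0.01844371]), 'grip_force': 0.0, 'gripper_width': 0.08598376072415075}
```

View pics/top0.png

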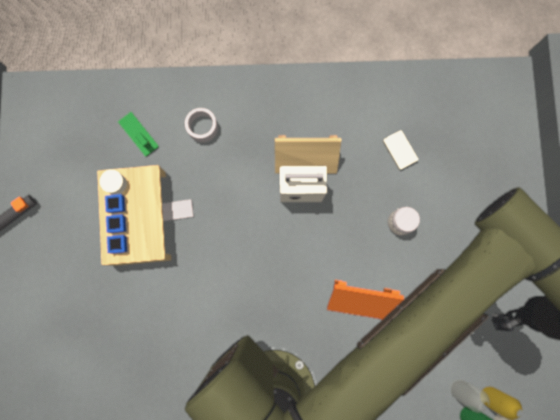

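View pics/side0.png

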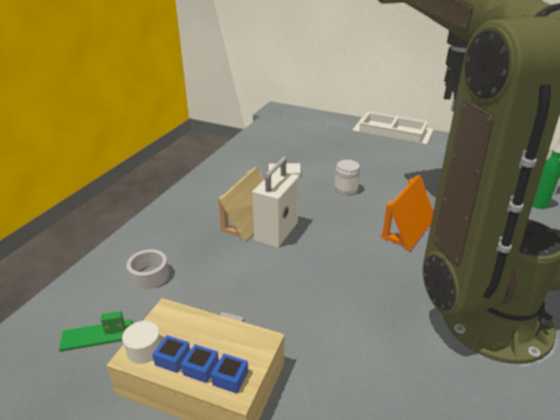

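Top view: the blade's steel toe shows at about (178,210) right of the shelf, the tank at (303,184), the rest behind it at (308,153), and the tape, tin and offcut at (201,125), (405,221) and (401,149). The side view confirms the tank's front boss faces the robot. Now enlarged crops.

```bash
cat > h.py <<'E'
import numpy as np,cv2
from cell import arm,vision
from scipy.optimize import least_squares
from scipy.spatial.transform import Rotation as R
def T():
    s=arm.sense(); M=np.eye(4); q=s["tool_rot"]; M[:3,:3]=R.from_quat([q[1],q[2],q[3],q[0]]).as_matrix(); M[:3,3]=s["eef_pos"]; return M
def ray(n,uv,M=None):
    i=vision.camera_info(n);k=i["mtx"];a=np.array([(uv[0]-k[0,2])/k[0,0],(uv[1]-k[1,2])/k[1,1]])
    if n=="wrist":
        th=np.hypot(*a); d=np.array([*(a/th*np.sin(th)),np.cos(th)]) if th>0 else np.array([0,0,1.]); W=M@i["hand_eye"]
    else:
        d=np.array([*a,1.]);W=np.linalg.inv(i["camera_from_world"])
    d=W[:3,:3]@d; return W[:3,3],d/np.linalg.norm(d)
def atz(n,uv,z,M=None):
    o,d=ray(n,uv,M); return o+d*(z-o[2])/d[2]
def tri(*rs):
    A=sum(np.eye(3)-np.outer(d,d) for o,d in rs);b=sum((np.eye(3)-np.outer(d,d))@o for o,d in rs)
    p=np.linalg.solve(A,b); return p,[np.linalg.norm(np.cross(p-o,d)) for o,d in rs]
def proj(n,p,M=None):
    i=vision.camera_info(n);k=i["mtx"]
    C=np.linalg.inv(M@i["hand_eye"]) if n=="wrist" else i["camera_from_world"]
    c=C[:3,:3]@np.asarray(p)+C[:3,3]
    if n=="wrist":
        r=np.hypot(c[0],c[1]);th=np.arctan2(r,c[2]);a=c[:2]/r*th
    else:a=c[:2]/c[2]
    return a*[k[0,0],k[1,1]]+k[:2,2]
def crop(src,dst,x0,y0,w,h,s):
    im=cv2.imread(src)[y0:y0+h,x0:x0+w];cv2.imwrite(dst,cv2.resize(im,None,fx=s,fy=s,interpolation=cv2.INTER_CUBIC))
E
python3 - <<'E'
from h import *
import cv2
a=cv2.imread("pics/top0.png");b=cv2.imread("pics/side0.png")
f=lambda im,x,y,w,h,s:cv2.resize(im[y:y+h,x:x+w],None,fx=s,fy=s,interpolation=cv2.INTER_CUBIC)
# left: blade/tank in top ; 
A=f(a,260,120,100,100,4);B=f(a,90,155,120,120,4)[:400,:400]
B=f(a,110,155,100,100,4);C=f(b,210,145,100,110,4)[:,:400]
cv2.imwrite("pics/c1.png",np.hstack([A,B]))
cv2.imwrite("pics/c2.png",np.hstack([C,f(b,200,300,100,110,4)]))
E
```

```text
(no output)
```

View pics/c1.png

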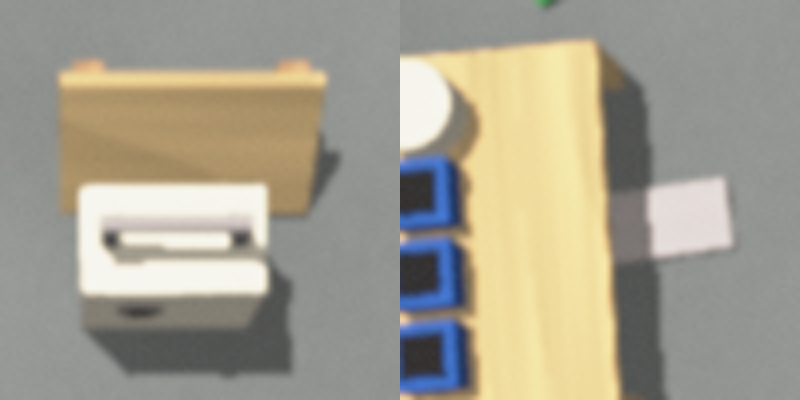

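View pics/c2.png

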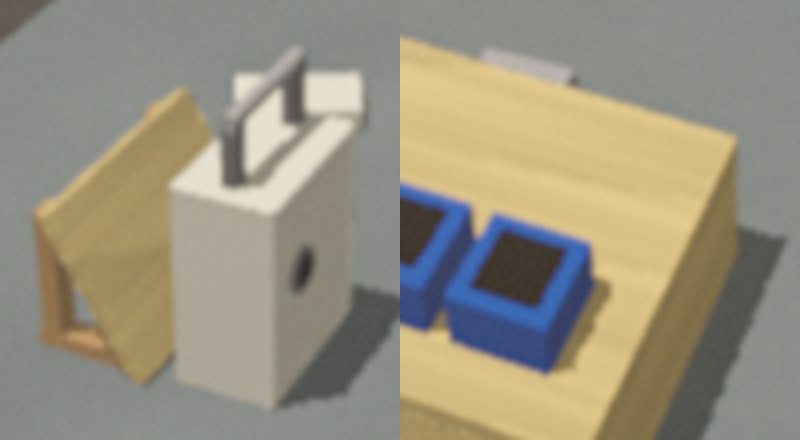

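Crop 1: bar centre at about (304.1,175.1) top, tank top corners (280,166)–(327,193), toe corners (190.4,199.1) and (192.9,216.1). Crop 2 (side): bar ends (267.6,174.6) and (283.9,158.4), tank bottom front corner (277.9,246.4), rear (253.9,239.6), rest foot corner (245.4,240.4), toe edge (221,311.6)–(243.7,316.8).

```bash
python3 - <<'E'
from h import *
np.set_printoptions(precision=4,suppress=True)
t=lambda u,v,x=260,y=120:(x+u/4-.375,y+v/4-.375)
A=lambda u,v:t(u,v); B=lambda u,v:t(u-400,v,110,155); C=lambda u,v:t(u,v,210,145); D=lambda u,v:t(u-400,v,200,300)
print("bar",tri(ray("top",A(178,222)),ray("side",C(265,88))))
for p in [(80,185),(268,185),(268,293),(80,295)]: print("tanktop",atz("top",A(*p),.15))
for p in [(82,328),(248,328)]: print("tank bot front top-cam",atz("top",A(*p),0))
for p in [(177,380),(273,407),(352,318)]: print("tank bot side",atz("side",C(*p),0))
for p in [(170,185),(273,213),(352,118)]: print("tank top side",atz("side",C(*p),.15))
print("rest foot",atz("side",C(143,383),0),atz("top",A(60,213),0),atz("top",A(308,215),0))
print("rest top",atz("top",A(60,72),.115),atz("top",A(326,72),.115))
for p in [(723,178),(733,246),(612,262),(607,193)]: print("blade",atz("top",B(*p),.008))
print("toe tri",tri(ray("top",B(723,178)),ray("side",D(485,48))),tri(ray("top",B(733,246)),ray("side",D(576,68))))
print("shelf edge",atz("top",B(595,40),.083),atz("top",B(618,398),.083))
for n,p in dict(tape=(201,125),tin=(405,221),off=(401,149)).items(): print(n,atz("top",p,.03))
print(arm.sense()["t"])
E
```

```text
bar (array([ 0.5581, -0.0931,  0.196 ]), [np.float64(0.000653622967103237), np.float64(0.0006536229671033817)])
tanktop [ 0.595  -0.0327  0.15  ]
tanktop [ 0.5914 -0.1553  0.15  ]
tanktop [ 0.5199 -0.1523  0.15  ]
tanktop [ 0.5221 -0.0305  0.15  ]
tank bot front top-cam [ 0.5242 -0.0326  0.    ]
tank bot front top-cam [ 0.5207 -0.1529  0.    ]
tank bot side [ 0.594  -0.0347  0.    ]
tank bot side [ 0.5255 -0.0354  0.    ]
tank bot side [ 0.5171 -0.1455  0.    ]
tank top side [ 0.5936 -0.0343  0.15  ]
tank top side [ 0.5238 -0.0322  0.15  ]
tank top side [ 0.525  -0.1557  0.15  ]
rest foot [ 0.6126 -0.0226  0.    ] [ 0.6097 -0.019   0.    ] [ 0.6029 -0.2     0.    ]
rest top [ 0.6818 -0.0218  0.115 ] [ 0.6764 -0.2016  0.115 ]
blade [0.5377 0.2266 0.008 ]
blade [0.4879 0.2196 0.008 ]
blade [0.4788 0.3067 0.008 ]
blade [0.5292 0.3105 0.008 ]
toe tri (array([0.5376, 0.2264, 0.0093]), [np.float64(0.00017602572634365445), np.float64(0.00017602572634352359)]) (array([0.4873, 0.2191, 0.0097]), [np.float64(0.0004344148090993537), np.float64(0.0004344148090994735)])
shelf edge [0.6241 0.3012 0.083 ] [0.377  0.2846 0.083 ]
tape [0.7512 0.1907 0.03  ]
tin [ 0.454  -0.3823  0.03  ]
off [ 0.6624 -0.3841  0.03  ]
0.1
```

```bash
cat > w.py <<'E'
import sys
from h import *
# usage: x y z yaw(deg of tool y, mod 180) -> rows needed from the measured pose
M=T(); t=np.array([float(a) for a in sys.argv[1:4]]); yw=float(sys.argv[4])
c=np.degrees(np.arctan2(M[1,1],M[0,1])); d=-((yw-c+90)%180-90)
print("shift cm",np.round(M[:3,:3].T@(t-M[:3,3])*100,2),"turn",round(d,1),"| now",np.round(M[:3,3],4),"yawy",round(c,1),"tilt",np.round(M[:2,2],4))
s=arm.sense();print("t",round(s["t"],2),"q",np.round(s["qpos"],2),"F",np.round(s["ft_force"],1),"w",round(s["gripper_width"],4))
E
python3 w.py .558 -.093 .27 178.3
```

```text
shift cm [-48.51  30.89  -3.92] turn -66.8 | now [ 0.2196 -0.558   0.2304] yawy 111.5 tilt [-0.0007  0.0014]
t 0.1 q [-0.86  0.04  0.08 -0.   -1.62 -0.33] F [-0.1  0.   1. ] w 0.086
```

```bash
python3 -m jog '[[-3,2,-4,-5],[-48.5,30.9,-3.9,-66.8],[-48.5,30.9,-3.9,-66.8],[-48.5,30.9,-3.9,-66.8],[-48.5,30.9,-3.9,-66.8],[-48.5,30.9,-3.9,-66.8],[-48.5,30.9,-3.9,-66.8],[-48.5,30.9,-3.9,-66.8]]' 6; python3 w.py .558 -.093 .27 178.3
```

```text
t: 0.77
eef_pos: [0.408, -0.2978, 0.2664]
tool_rot: [0.0, -0.622, 0.783, 0.0]
ft_force: [0.1, -0.8, -0.0]
gripper_width: 0.0599
grip_force: 0.0
shift cm [-23.34  -9.99  -0.35] turn -11.3 | now [ 0.408  -0.2978  0.2664] yawy 167.0 tilt [0.0001 0.0003]
t 0.77 q [-0.23 -0.21 -0.08 -0.   -1.69  0.  ] F [ 0.1 -0.8 -0. ] w 0.0599
```

```bash
python3 -m jog '[[-23.3,-10,-0.4,-11.3],[-23.3,-10,-0.4,-11.3],[-23.3,-10,-0.4,-11.3],[-23.3,-10,-0.4,-11.3],[-23.3,-10,-0.4,-11.3],[-23.3,-10,-0.4,-11.3],[-23.3,-10,-0.4,-11.3],[-23.3,-10,-0.4,-11.3]]'; python3 w.py .558 -.093 .176 178.3
python3 - <<'E'
from h import *
M=T(); im=vision.read_camera("wrist"); cv2.imwrite("pics/w1.png",im[:,:,::-1]); np.save("M1.npy",M)
print(proj("wrist",[.558,-.093,.195],M),proj("wrist",[.557,-.13,.195],M),proj("wrist",[.559,-.057,.195],M))
E
```

```text
t: 1.43
eef_pos: [0.5593, -0.0941, 0.2689]
tool_rot: [-0.001, -0.695, 0.719, 0.001]
ft_force: [-0.6, -0.5, 0.4]
gripper_width: 0.0599
grip_force: 0.0
shift cm [-0.11  0.11  9.29] turn -0.2 | now [ 0.5593 -0.0941  0.2689] yawy 178.1 tilt [-0.0029  0.0001]
t 1.43 q [ 0.19 -0.04  0.08 -0.   -1.69 -0.22] F [-0.6 -0.5  0.4] w 0.0599
[286.91530424 219.8579941 ] [286.67486385 167.49257185] [287.07430814 266.26442919]
```

View pics/w1.png

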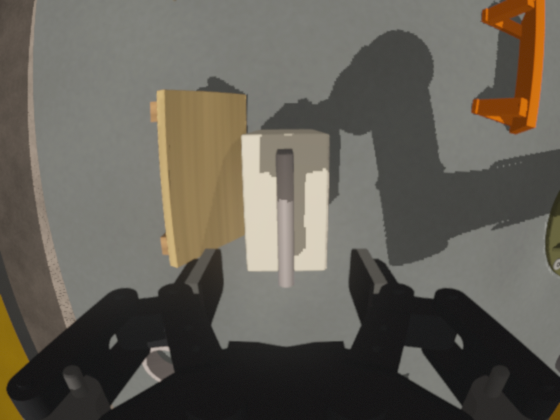

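The wrist view shows the bar centred between the open fingers (bar from (286,150) to (287,287), prediction (287,220) at its middle); the tank and rest are clear. Descend and grip.

```bash
python3 -m jog '[[-0.1,0.1,3,0],[-0.1,0.1,6,0],[-0.1,0.1,8,0],[-0.1,0.1,9.3,0],[-0.1,0.1,9.3,0]]' && python3 -m jog '[[0,0,0,0],[0,0,0,0],[0,0,0,0],[0,0,0,0],[0,0,0,0],[0,0,0,0]]' 0; python3 w.py .558 -.093 .176 178.3
python3 - <<'E'
import numpy as np
b=np.array([-.035,.195]);
for th in [.08,.16,.24,.32,.4,.48,.52,.56,.6,.62]:
    c,s=np.cos(th),np.sin(th); p=np.array([c*b[0]+s*b[1],-s*b[0]+c*b[1]])-b; print(th,"dy -cm",np.round(p[0]*100,2),"dz",np.round(-p[1]*100,2))
E
```

```text
t: 1.9
eef_pos: [0.5559, -0.0962, 0.1746]
tool_rot: [-0.002, -0.694, 0.72, 0.002]
ft_force: [-0.8, -0.2, -0.5]
gripper_width: 0.06
grip_force: 0.0
t: 2.4
eef_pos: [0.5586, -0.0954, 0.1793]
tool_rot: [0.001, -0.694, 0.72, -0.001]
ft_force: [2.6, -0.9, 4.5]
gripper_width: 0.0098
grip_force: 58.6
shift cm [-0.24  0.07  0.33] turn -0.4 | now [ 0.5586 -0.0954  0.1793] yawy 177.9 tilt [ 0.0033 -0.0004]
t 2.4 q [ 0.19 -0.05 -0.1   0.   -1.52 -0.22] F [ 2.6 -0.9  4.5] w 0.0098
0.08 dy -cm 1.57 dz -0.22
0.16 dy -cm 3.15 dz -0.31
0.24 dy -cm 4.74 dz -0.27
0.32 dy -cm 6.31 dz -0.11
0.4 dy -cm 7.87 dz 0.18
0.48 dy -cm 9.4 dz 0.59
0.52 dy -cm 10.15 dz 0.84
0.56 dy -cm 10.89 dz 1.12
0.6 dy -cm 11.62 dz 1.43
0.62 dy -cm 11.98 dz 1.6
```

```bash
python3 -m jog '[[0,-0.8,-0.1,0],[0,-1.6,-0.2,0],[0,-2.4,-0.3,0],[0,-3.2,-0.3,0],[0,-4,-0.3,0],[0,-4.7,-0.3,0],[0,-5.5,-0.2,0],[0,-6.3,-0.1,0]]'; python3 -m jog '[[0,0,0,0]]'
```

```text
t: 3.07
eef_pos: [0.6212, -0.0977, 0.179]
tool_rot: [-0.0, -0.694, 0.72, -0.0]
ft_force: [-0.8, -0.9, 3.8]
gripper_width: 0.0098
grip_force: 63.1
t: 3.15
eef_pos: [0.6222, -0.0978, 0.1787]
tool_rot: [0.0, -0.694, 0.72, -0.001]
ft_force: [0.1, -0.5, 4.2]
gripper_width: 0.0097
grip_force: 63.0
```

```bash
python3 -m jog '[[0,-0.8,0.1,0],[0,-1.6,0.3,0],[0,-2.4,0.5,0],[0,-3.1,0.7,0],[0,-3.5,0.8,0],[0,-3.8,0.9,0]]'; python3 -m jog '[[0,0,0,0]]';  python3 -m jog '[[0,-0.3,0.1,0],[0,-0.4,0.1,0]]'
```

```text
t: 3.65
eef_pos: [0.6595, -0.0991, 0.1694]
tool_rot: [-0.0, -0.694, 0.72, -0.0]
ft_force: [1.2, -0.9, 0.9]
gripper_width: 0.0097
grip_force: 64.2
t: 3.73
eef_pos: [0.66, -0.099, 0.1691]
tool_rot: [0.0, -0.694, 0.72, -0.0]
ft_force: [2.1, -0.9, 3.7]
gripper_width: 0.0101
grip_force: 64.6
t: 3.9
eef_pos: [0.663, -0.0991, 0.168]
tool_rot: [-0.0, -0.694, 0.72, 0.0]
ft_force: [0.2, -0.4, 2.0]
gripper_width: 0.0101
grip_force: 64.5
```

```bash
python3 -m jog '[[0,-0.2,0.1,0],[0,-0.4,0.2,0],[0,-0.4,0.2,0]]'; python3 -m jog '[[0,-0.3,0.1,0],[0,-0.3,0.1,0]]'; python3 - <<'E'
from h import *
b=vision.read_camera("side")[:,:,::-1]
cv2.imwrite("pics/c3.png",cv2.resize(b[110:260,180:340],None,fx=4,fy=4,interpolation=cv2.INTER_CUBIC))
E
```

```text
t: 4.15
eef_pos: [0.6669, -0.0992, 0.1665]
tool_rot: [0.0, -0.694, 0.72, -0.0]
ft_force: [0.9, -1.2, 4.8]
gripper_width: 0.0099
grip_force: 64.7
t: 4.32
eef_pos: [0.6698, -0.0994, 0.1654]
tool_rot: [-0.0, -0.694, 0.72, -0.0]
ft_force: [0.8, -0.2, 3.7]
gripper_width: 0.01
grip_force: 64.7
```

View pics/c3.png

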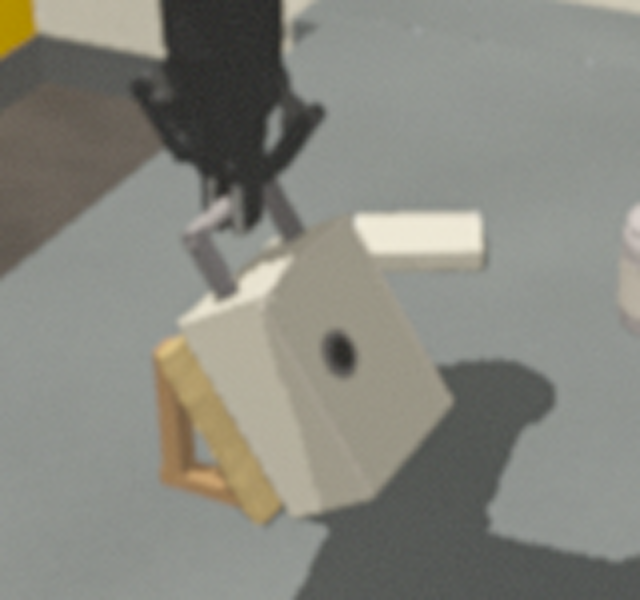

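The side crop shows the tank tilted back in the grip, almost on the rest's top edge (185,340), rear edge at (293,515) close to the foot. A little further.

```bash
python3 -m jog '[[0,-0.2,0.1,0],[0,-0.3,0.1,0],[0,-0.3,0.1,0]]'; python3 -m jog '[[0,-0.3,0.1,0],[0,-0.3,0.1,0]]';python3 -m jog '[[0,-0.3,0.2,0],[0,-0.3,0.2,0]]'
```

```text
t: 4.62
eef_pos: [0.6726, -0.0994, 0.1643]
tool_rot: [-0.0, -0.694, 0.72, 0.0]
ft_force: [-0.3, -1.4, 4.7]
gripper_width: 0.0099
grip_force: 64.8
t: 4.78
eef_pos: [0.6737, -0.0996, 0.1639]
tool_rot: [-0.002, -0.694, 0.72, 0.002]
ft_force: [-10.4, 0.4, 8.1]
gripper_width: 0.0098
grip_force: 65.2
t: 4.95
eef_pos: [0.6776, -0.0998, 0.1625]
tool_rot: [-0.001, -0.694, 0.72, 0.001]
ft_force: [-7.8, 0.1, 9.0]
gripper_width: 0.0095
grip_force: 66.4
```

```bash
python3 -m jog '[[0,0.1,0,0],[0,0.2,-0.1,0],[0,0.2,-0.1,0]]'; python3 -m jog '[[0,0,0,0],[0,0,0,0],[0,0,0,0],[0,0,0,0],[0,0,0,0]]' 4.5; python3 - <<'E'
from h import *
b=vision.read_camera("side")[:,:,::-1]
cv2.imwrite("pics/c4.png",cv2.resize(b[110:260,180:340],None,fx=4,fy=4,interpolation=cv2.INTER_CUBIC))
E
```

```text
t: 5.2
eef_pos: [0.6755, -0.0997, 0.1625]
tool_rot: [-0.001, -0.694, 0.72, 0.001]
ft_force: [-5.6, -1.9, 5.4]
gripper_width: 0.0099
grip_force: 66.0
t: 5.62
eef_pos: [0.6767, -0.0994, 0.1621]
tool_rot: [-0.0, -0.694, 0.72, 0.0]
ft_force: [0.1, 0.6, -0.4]
gripper_width: 0.045
grip_force: 0.0
```

View pics/c4.png

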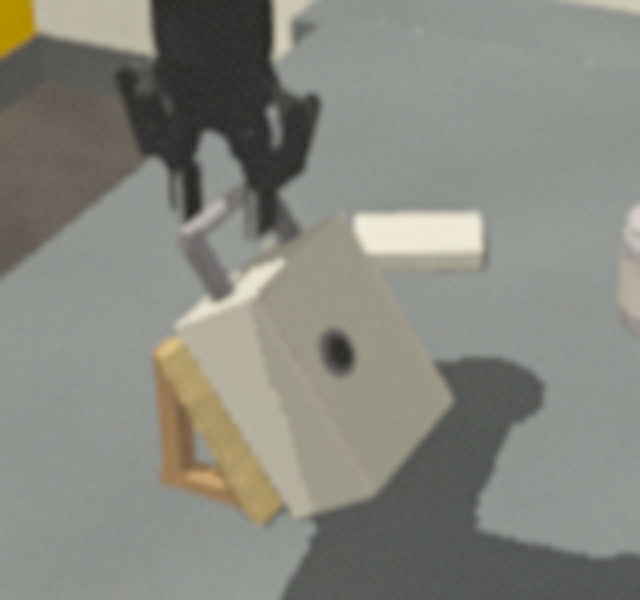

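The tank leans by itself on the rest (released, force ≈ 0). Now to the blade.

```bash
python3 -m jog '[[0,0,2,0],[0,0,-2,0],[0,0,-5,0],[0,0,-8,0],[0,0,-10,0]]' >/dev/null; python3 w.py .5113 .237 .15 186
```

```text
shift cm [-33.07  17.83  11.55] turn -8.1 | now [ 0.677  -0.0999  0.2664] yawy 177.9 tilt [ 0.0039 -0.0007]
t 6.08 q [ 0.15  0.27  0.41  0.   -1.7  -0.18] F [-0.6 -0.9  0.7] w 0.0449
```

I mistyped the first row: it went 2 cm down before rising. I'll check numerically whether the tank shifted, by comparing the tank's lower part with the last picture.

```bash
python3 - <<'E'
from h import *
b=vision.read_camera("side")[:,:,::-1]; cv2.imwrite("pics/s5.png",b)
n=cv2.resize(b[110:260,180:340],None,fx=4,fy=4,interpolation=cv2.INTER_CUBIC); o=cv2.imread("pics/c4.png")
for r in [(330,520,160,460),(270,420,180,450),(220,300,175,235)]:
    a,c=[cv2.cvtColor(i[r[0]:r[1],r[2]:r[3]],cv2.COLOR_BGR2GRAY).astype(np.float32) for i in (o,n)]
    print(cv2.phaseCorrelate(a,c),abs(a-c).mean())
E
python3 -m jog '[[-33,17.8,5,-8.1],[-33,17.8,5,-8.1],[-33,17.8,5,-8.1],[-33,17.8,5,-8.1],[-33,17.8,5,-8.1],[-33,17.8,5,-8.1],[-33,17.8,5,-8.1],[-33,17.8,5,-8.1]]' 7.5;python3 w.py .5113 .237 .15 186
```

```text
((0.01013617405419609, 0.1771529535035654), 0.5115926790237427) 8.220824
((0.12490780609482499, 0.04760855888679316), 0.4808040835533613) 11.327827
((0.22449947286169092, 0.22357059548196645), 0.6950431881348292) 6.88
t: 6.8
eef_pos: [0.5292, 0.1984, 0.2182]
tool_rot: [-0.0, 0.743, -0.669, -0.0]
ft_force: [0.6, 1.2, 0.5]
gripper_width: 0.0751
grip_force: 0.0
shift cm [-4.02  1.38  6.82] turn 0.0 | now [0.5292 0.1984 0.2182] yawy -174.0 tilt [0.0004 0.0007]
t 6.8 q [ 0.71 -0.05 -0.03 -0.   -1.59 -0.61] F [0.6 1.2 0.5] w 0.0751
```

```bash
python3 -m jog '[[-4,1.4,0,0],[-4,1.4,3,0],[-4,1.4,6,0],[-4,1.4,10,0],[-4,1.4,14,0],[-4,1.4,18,0],[-4,1.4,18,0]]';python3 w.py .5113 .237 .000 186
```

```text
t: 7.38
eef_pos: [0.5073, 0.2322, 0.029]
tool_rot: [0.007, 0.743, -0.669, -0.002]
ft_force: [-1.2, -1.6, -2.0]
gripper_width: 0.0745
grip_force: 0.0
shift cm [-0.45 -0.48  2.89] turn -0.1 | now [0.5073 0.2322 0.029 ] yawy -174.1 tilt [-0.0126 -0.0069]
t 7.38 q [ 0.79  0.01 -0.31 -0.   -1.26 -0.68] F [-1.2 -1.6 -2. ] w 0.0745
```

```bash
python3 -m jog '[[0,0,0,0],[0,0,0,0],[0,0,0,0]]'>/dev/null;python3 w.py .5113 .237 .000 186
```

```text
shift cm [-0.09  0.3   4.23] turn 0.0 | now [0.5142 0.2363 0.0423] yawy -174.0 tilt [0.0047 0.0031]
t 7.63 q [ 0.79  0.01 -0.3   0.   -1.26 -0.68] F [ 0.5 -0.3  0.7] w 0.0751
```

```bash
python3 -m jog '[[0,0.1,0.7,0],[0,0.1,1.4,0],[0,0.1,2.1,0],[0,0.1,2.8,0],[0,0.1,3.3,0],[0,0.1,3.6,0],[0,0.1,3.8,0],[0,0.1,3.8,0]]'; python3 -m jog '[[0,0,0,0],[0,0,0,0]]'; python3 w.py .5113 .237 .000 186
```

```text
t: 8.3
eef_pos: [0.5111, 0.2348, -0.0001]
tool_rot: [0.0, 0.743, -0.669, -0.0]
ft_force: [0.3, -0.1, -0.1]
gripper_width: 0.0749
grip_force: 0.0
t: 8.47
eef_pos: [0.5115, 0.2352, 0.0008]
tool_rot: [-0.0, 0.743, -0.669, 0.0]
ft_force: [-0.0, 0.3, 0.6]
gripper_width: 0.0747
grip_force: 0.0
shift cm [-0.19  0.    0.08] turn 0.0 | now [0.5115 0.2352 0.0008] yawy -174.0 tilt [0.0004 0.0003]
t 8.47 q [ 0.79  0.04 -0.34  0.   -1.19 -0.68] F [-0.   0.3  0.6] w 0.0747
```

```bash
python3 -m jog '[[0,0,0,0],[0,0,0,0],[0,0,0,0],[0,0,0,0],[0,0,0,0],[0,0,0,0]]' 0; python3 w.py .5113 .237 .000 186
```

```text
t: 8.97
eef_pos: [0.5119, 0.2353, 0.0015]
tool_rot: [-0.001, 0.743, -0.669, 0.0]
ft_force: [0.4, -0.2, 5.1]
gripper_width: 0.0473
grip_force: 62.1
shift cm [-0.18  0.04  0.15] turn 0.0 | now [0.5119 0.2353 0.0015] yawy -174.0 tilt [0.0014 0.0007]
t 8.97 q [ 0.79  0.04 -0.34  0.   -1.19 -0.68] F [ 0.4 -0.2  5.1] w 0.0473
```

```bash
python3 -m jog '[[0.4,0,0,0],[1.2,0,0,0],[2,0,0,0],[2.8,0,0,0],[3.6,0,0,0],[4.4,0,0,0],[5.2,0,0,0],[6,0,0,0]]';python3 -m jog '[[0.8,0,0,0],[1.6,0,0,0],[2.4,0,0,0],[3.2,0,0,0],[4.2,0,0,0],[5.2,0,0,0],[6.2,0,0,0],[7,0,0,0]]'; python3 -m jog '[[0,0,0,0],[0,0,0,0]]'; python3 - <<'E'
from h import *
M=T();np.save("M2.npy",M);print(M[:3,3])
a=vision.read_camera("top")[:,:,::-1]; w=vision.read_camera("wrist")[:,:,::-1]
A=cv2.resize(a[150:250,150:290],(560,400),interpolation=cv2.INTER_CUBIC)
cv2.imwrite("pics/w6.png",w);cv2.imwrite("pics/c6.png",A)
E
```

```text
t: 9.63
eef_pos: [0.5184, 0.1764, 0.0015]
tool_rot: [-0.002, 0.743, -0.669, -0.0]
ft_force: [0.0, 5.6, 5.2]
gripper_width: 0.0474
grip_force: 62.1
t: 10.3
eef_pos: [0.5258, 0.1065, 0.0015]
tool_rot: [-0.002, 0.743, -0.669, 0.0]
ft_force: [0.2, 6.4, 4.9]
gripper_width: 0.0477
grip_force: 62.1
t: 10.47
eef_pos: [0.5259, 0.1053, 0.0015]
tool_rot: [-0.001, 0.743, -0.669, 0.001]
ft_force: [2.1, -1.4, 5.6]
gripper_width: 0.0472
grip_force: 62.2
[0.52586678 0.10528315 0.00150962]
```

View pics/c6.png

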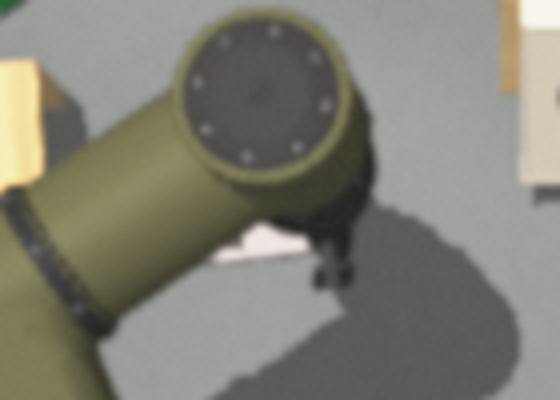

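The crop shows the blade pulled clear of the shelf with the gripper on its toe (plate edge at about (265,245) of the crop; the arm hides the grip). Release, rise, and look down at the wooden grip.

```bash
python3 -m jog '[[0,0,0,0],[0,0,0,0],[0,0,0,0],[0,0,-1,0],[0,0,-4,0],[0,0,-8,0],[0,0,-12,0],[0,0,-16,0]]' 7; python3 -m jog '[[0,0,0,0],[0,0,0,0],[0,0,0,0]]' 4.5
python3 - <<'E'
from h import *
M2=np.load("M2.npy"); g=M2[:3,3]-.0925*M2[:3,0]; g[2]=.0305; np.save("g.npy",g); toe=M2[:3,3]+.0125*M2[:3,0]; toe[2]=.008
M=T();np.save("M3.npy",M);w=vision.read_camera("wrist")[:,:,::-1]; cv2.imwrite("pics/w7.png",w)
x,y=M2[:3,0],M2[:3,1]
print("grip",g,"toe",toe,"now",M[:3,3])
for n,p in dict(toeL=toe+.025*y,toeR=toe-.025*y,gtop=g+[0,0,.0225],top1=g+[0,0,.0225]+.02*x+.009*y,top2=g+[0,0,.0225]+.02*x-.009*y,top3=g+[0,0,.0225]-.02*x-.009*y).items(): print(n,proj("wrist",p,M))
E
```

```text
t: 11.23
eef_pos: [0.5244, 0.1055, 0.1628]
tool_rot: [0.0, 0.743, -0.669, -0.0]
ft_force: [1.5, 0.4, -0.2]
gripper_width: 0.0699
grip_force: 0.0
t: 11.48
eef_pos: [0.5246, 0.1059, 0.1605]
tool_rot: [-0.0, 0.743, -0.669, -0.0]
ft_force: [-0.4, 0.8, -0.6]
gripper_width: 0.0452
grip_force: 0.0
grip [0.51621757 0.19727848 0.0305    ] toe [0.52717072 0.09285134 0.008     ] now [0.52463353 0.10589021 0.16048808]
toeL [310.9119483  179.74400868]
toeR [257.05133813 179.70848391]
gtop [283.76694643 304.34857761]
top1 [294.01702657 285.19250953]
top2 [273.46685778 285.16913599]
top3 [274.12209144 322.12261154]
```

View pics/w7.png

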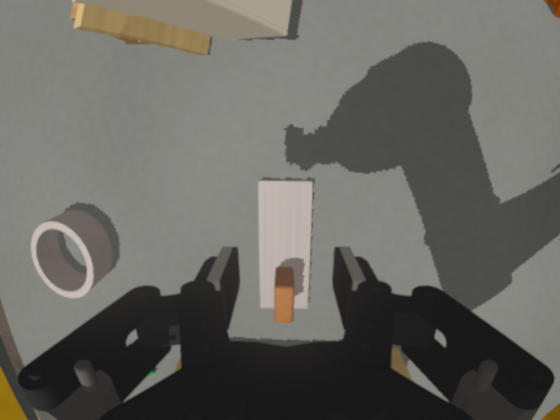

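The wrist view shows the bare steel blade fully out: toe corners (259,181)/(312,181), wooden grip top (275–294, 284–322), within 1–2 px of prediction, i.e. about 1 mm. Grip it by the block.

```bash
python3 w.py .5162 .1972 .016 186; python3 -m jog '[[-2.5,0,0,0],[-5,0,0,0],[-7.5,0,1,0],[-9.1,0,3,0],[-9.1,0,5,0],[-9.1,0,7,0],[-9.1,0,8,0],[-9.1,0,8,0]]';python3 -m jog '[[0,0,0,0],[0,0,0,0],[0,0,0,0],[0,0,0,0]]'; python3 w.py .5162 .1972 .016 186
```

```text
shift cm [-9.19 -0.18 14.35] turn 0.0 | now [0.5243 0.1057 0.1595] yawy -174.0 tilt [-0.0018 -0.0003]
t 11.53 q [ 0.57 -0.13 -0.21 -0.   -1.49 -0.47] F [-0.  -0.2 -1.4] w 0.0452
t: 12.2
eef_pos: [0.5134, 0.1951, 0.0764]
tool_rot: [0.003, 0.743, -0.669, -0.001]
ft_force: [-0.9, 0.7, -0.4]
gripper_width: 0.045
grip_force: 0.0
t: 12.53
eef_pos: [0.516, 0.1964, 0.0817]
tool_rot: [-0.001, 0.743, -0.669, 0.0]
ft_force: [0.1, -0.3, -0.4]
gripper_width: 0.0452
grip_force: 0.0
shift cm [-0.07 -0.02  6.57] turn -0.0 | now [0.516  0.1964 0.0817] yawy -174.0 tilt [0.0016 0.0012]
t 12.53 q [ 0.73 -0.05 -0.28  0.   -1.34 -0.62] F [ 0.1 -0.3 -0.4] w 0.0452
```

```bash
python3 -m jog '[[0,0,1,0],[0,0,2,0],[0,0,3,0],[0,0,4,0],[0,0,5,0],[0,0,6,0],[0,0,6.4,0],[0,0,6.4,0]]'; python3 -m jog '[[0,0,0,0],[0,0,0,0],[0,0,0,0],[0,0,0,0],[0,0,0,0],[0,0,0,0]]' 0; python3 w.py .5162 .1972 .016 186
```

```text
t: 13.2
eef_pos: [0.5146, 0.1957, 0.0147]
tool_rot: [0.001, 0.743, -0.669, -0.0]
ft_force: [1.1, -0.2, 0.1]
gripper_width: 0.0451
grip_force: 0.0
t: 13.7
eef_pos: [0.516, 0.1967, 0.0174]
tool_rot: [-0.001, 0.743, -0.669, 0.0]
ft_force: [0.8, 1.3, 3.1]
gripper_width: 0.0175
grip_force: 59.4
shift cm [-0.05 -0.02  0.14] turn 0.0 | now [0.516  0.1967 0.0174] yawy -174.0 tilt [0.0016 0.0011]
t 13.7 q [ 0.73 -0.01 -0.36  0.   -1.22 -0.62] F [0.8 1.3 3.1] w 0.0175
```

```bash
python3 - <<'E'
from h import *
np.set_printoptions(precision=4,suppress=True)
C=lambda u,v:(180+u/4-.375,110+v/4-.375)
print("rear +y",atz("side",C(295,517),0))
f1,f2=atz("side",C(372,498),.04),atz("side",C(455,402),.04);print("front",f1,f2,np.linalg.norm(f1-f2),np.degrees(np.arctan2(f1[0]-f2[0],f1[1]-f2[1])))
for th in [.55,.61]:
  for y in [-.033,-.153]:
    p=np.array([.5925-.07*np.cos(th)+.03*(y+.093),y,.07*np.sin(th)]); print(th,y,p,(proj("side",p)-[180,110]+.375)*4)
E
python3 -m jog '[[0,0,-1,0],[0,0,-2,0],[0,0,-3,0],[0,0,-4,0],[0,0,-4,0],[0,0,-4,0]]'; python3 w.py .35 -.093 .055 88.3
```

```text
rear +y [ 0.5967 -0.037   0.    ]
front [ 0.537  -0.0291  0.04  ] [ 0.5319 -0.1488  0.04  ] 0.1198565422292905 2.412104480503528
0.55 -0.033 [ 0.5346 -0.033   0.0366] [378.1072 499.8576]
0.55 -0.153 [ 0.531  -0.153   0.0366] [458.5958 403.3398]
0.61 -0.033 [ 0.5369 -0.033   0.0401] [374.7636 494.4759]
0.61 -0.153 [ 0.5333 -0.153   0.0401] [455.5642 398.2497]
t: 14.2
eef_pos: [0.5157, 0.1965, 0.0574]
tool_rot: [-0.001, 0.743, -0.669, -0.0]
ft_force: [0.5, -0.8, -3.8]
gripper_width: 0.0173
grip_force: 59.0
shift cm [27.06 19.51  0.18] turn -82.3 | now [0.5157 0.1965 0.0574] yawy -174.0 tilt [0.0011 0.0014]
t 14.2 q [ 0.73 -0.04 -0.31 -0.   -1.29 -0.62] F [ 0.5 -0.8 -3.8] w 0.0173
```

```bash
python3 -m jog '[[0,3.5,0,-6],[0,7,0,-12],[0.5,10.5,0,-18],[2,14,0,-24],[5,15.5,0,-30],[8,15.5,0,-36],[11,15.5,0,-42],[14,15.5,0,-48]]'; python3 w.py .39 -.0865 .055 88
```

```text
t: 14.87
eef_pos: [0.3752, 0.0398, 0.0562]
tool_rot: [-0.001, 0.952, -0.306, 0.0]
ft_force: [0.9, -0.3, -3.8]
gripper_width: 0.0172
grip_force: 59.9
shift cm [8.55 9.42 0.11] turn -33.6 | now [0.3752 0.0398 0.0562] yawy -125.6 tilt [0.0004 0.001 ]
t 14.87 q [ 0.65 -0.59 -0.74 -0.   -1.42  0.3 ] F [ 0.9 -0.3 -3.8] w 0.0172
```

```bash
python3 -m jog '[[1,1.1,0,-5],[2.2,2.4,0,-10],[3.5,3.9,0,-16],[5,5.5,0,-22],[6.5,7.2,0,-28],[8.5,9.4,0,-33.6],[8.5,9.4,0,-33.6],[8.5,9.4,0,-33.6]]'; python3 -m jog '[[0,0,0,0],[0,0,0,0],[0,0,0,0],[0,0,0,0]]'; python3 w.py .39 -.0865 .0174 88
```

```text
t: 15.53
eef_pos: [0.3886, -0.0865, 0.0556]
tool_rot: [0.0, 1.0, -0.023, -0.001]
ft_force: [-0.1, 0.8, -3.3]
gripper_width: 0.0172
grip_force: 60.3
t: 15.87
eef_pos: [0.3895, -0.0845, 0.0565]
tool_rot: [-0.0, 1.0, -0.02, 0.0]
ft_force: [0.5, -0.2, -3.6]
gripper_width: 0.0171
grip_force: 60.3
shift cm [0.06 0.2  3.91] turn -0.3 | now [ 0.3895 -0.0845  0.0565] yawy -92.3 tilt [0.     0.0003]
t 15.87 q [ 0.3  -0.51 -0.69 -0.   -1.39  1.23] F [ 0.5 -0.2 -3.6] w 0.0171
```

```bash
python3 -m jog '[[0,0.1,0.8,-0.3],[0,0.1,1.6,-0.3],[0,0.2,2.4,-0.3],[0,0.2,3.0,-0.3],[0,0.2,3.4,-0.3],[0,0.2,3.7,-0.3],[0,0.2,3.8,-0.3],[0,0.2,3.8,-0.3]]'; python3 -m jog '[[0,0,0.1,0],[0,0,0.1,0]]'; python3 w.py .4385 -.0876 .0174 88
```

```text
t: 16.53
eef_pos: [0.3893, -0.0873, 0.0183]
tool_rot: [0.0, 1.0, -0.018, -0.0]
ft_force: [0.4, 0.2, -3.2]
gripper_width: 0.0174
grip_force: 60.4
t: 16.7
eef_pos: [0.3895, -0.0872, 0.0177]
tool_rot: [-0.0, 1.0, -0.018, 0.0]
ft_force: [0.5, 0.5, -3.0]
gripper_width: 0.0169
grip_force: 60.4
shift cm [ 4.89 -0.14  0.03] turn -0.1 | now [ 0.3895 -0.0872  0.0177] yawy -92.1 tilt [0.0004 0.0002]
t 16.7 q [ 0.29 -0.48 -0.74 -0.   -1.31  1.24] F [ 0.5  0.5 -3. ] w 0.0169
```

```bash
python3 -m jog '[[0,0,0.1,0],[0,0,0.1,0]]'; python3 -m jog '[[0.5,0,0,0],[1.2,0,0,0],[1.9,0,0,0],[2.6,0,0,0],[3.3,-0.1,0,0],[4,-0.1,0,0],[4.6,-0.1,0,0],[4.9,-0.1,0,0]]'; python3 -m jog '[[0,0,0,0],[0,0,0,0],[0,0,0,0]]'; python3 w.py .4385 -.0876 .0174 88
```

```text
t: 16.87
eef_pos: [0.3897, -0.0872, 0.0174]
tool_rot: [0.0, 1.0, -0.018, 0.0]
ft_force: [-3.8, 0.6, 2.2]
gripper_width: 0.0173
grip_force: 61.2
t: 17.53
eef_pos: [0.4391, -0.0884, 0.0174]
tool_rot: [0.0, 1.0, -0.018, -0.0]
ft_force: [-7.6, 0.2, 7.1]
gripper_width: 0.0173
grip_force: 62.0
t: 17.78
eef_pos: [0.4395, -0.0884, 0.0174]
tool_rot: [0.0, 1.0, -0.018, 0.001]
ft_force: [0.8, -3.2, 3.2]
gripper_width: 0.0174
grip_force: 61.5
shift cm [-0.1  -0.07  0.  ] turn -0.1 | now [ 0.4395 -0.0884  0.0174] yawy -92.1 tilt [ 0.0023 -0.0008]
t 17.78 q [ 0.26 -0.31 -0.63  0.   -1.25  1.28] F [ 0.8 -3.2  3.2] w 0.0174
```

```bash
python3 -m jog '[[0,0,0,0],[0,0,0,0],[0,0,0,0],[0,0,-1,0],[0,0,-4,0],[0,0,-8,0],[0,0,-12,0],[0,0,-12,0]]' 4.5; python3 -m jog '[[-2,0,-3,0],[-4,0,-6,0],[-4,6,-9,0],[-4,9,-9,0],[-4,9,-9,0],[-4,9,-9,0]]'
python3 - <<'E'
from h import *
M=T();np.save("M8.npy",M);print(M[:3,3])
w=vision.read_camera("wrist")[:,:,::-1];cv2.imwrite("pics/w8.png",w);a=vision.read_camera("top")[:,:,::-1];b=vision.read_camera("side")[:,:,::-1]
cv2.imwrite("pics/t8.png",a);cv2.imwrite("pics/s8.png",b)
f=lambda im,x,y,W,H:cv2.resize(im[y:y+H,x:x+W],(400,400),interpolation=cv2.INTER_CUBIC)
print(proj("wrist",[.545,-.09,.008],M),proj("wrist",[.44,-.088,.03],M))
c=proj("wrist",[.50,-.09,.02],M).astype(int); x=int(np.clip(c[0]-70,0,420));y=int(np.clip(c[1]-70,0,280));print(x,y)
W=f(w,x,y,140,140)
cv2.imwrite("pics/v8.png",np.hstack([f(b,230,160,100,100),W]))
E
```

```text
t: 18.45
eef_pos: [0.442, -0.0886, 0.1463]
tool_rot: [0.0, 1.0, -0.018, 0.007]
ft_force: [0.5, -0.7, 1.1]
gripper_width: 0.0448
grip_force: 0.0
t: 18.95
eef_pos: [0.3949, -0.1787, 0.2281]
tool_rot: [0.0, 1.0, -0.02, 0.001]
ft_force: [-0.4, 0.3, -0.4]
gripper_width: 0.0448
grip_force: 0.0
[ 0.39492758 -0.17868905  0.22806333]
[201.00553292  54.59689966] [198.71475852 146.58064762]
129 21
```

View pics/v8.png

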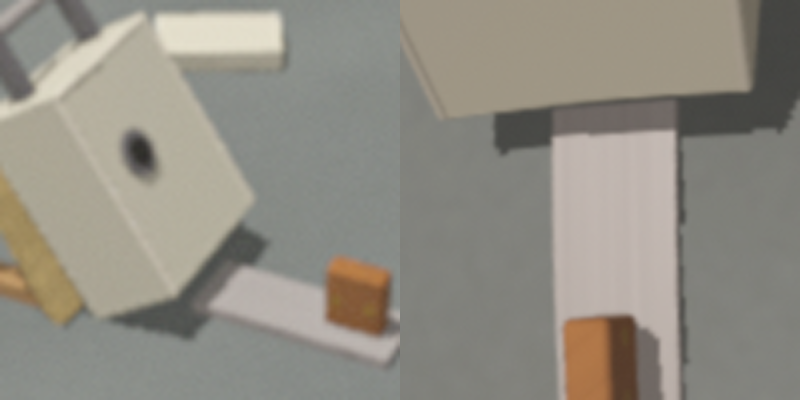

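Last view: the blade lies flat with its toe hidden under the raised front. Wrist half: plate edges at u=552/678, tank front corners (445,118) and (750,92), grip front edge (566–636, 318). I'll compute centring and depth from these.

```bash
python3 - <<'E'
from h import *
np.set_printoptions(precision=4,suppress=True)
M=np.load("M8.npy"); s=400/140
W=lambda u,v:(129+(u-400)/s-.3,21+v/s-.3); S=lambda u,v:(230+u/4-.375,160+v/4-.375)
print("tank front wrist z=.04",atz("wrist",W(445,118),.04,M),atz("wrist",W(750,92),.04,M))
print("tri +y",tri(ray("wrist",W(445,118),M),ray("side",S(173,298))),"tri -y",tri(ray("wrist",W(750,92),M),ray("side",S(254,200))))
print("rear +y",atz("side",S(98,318),0))
for u,v in [(552,140),(678,140),(556,300),(680,300)]: print("plate",atz("wrist",W(u,v),.008,M))
print("handle front",atz("wrist",W(566,318),.053,M),atz("wrist",W(636,318),.053,M))
print("handle top side",atz("side",S(330,258),.053),atz("side",S(390,272),.053), "plate heel", atz("side",S(385,362),0))
# bar in full side picture crop: predicted location for theta
for th in (.56,.61):
    c,n=np.cos(th),np.sin(th);print(th,"bar",.593-.035*c+.195*n,.035*n+.195*c)
E
python3 w.py .677 -.0965 .27 178
```

```text
tank front wrist z=.04 [ 0.5386 -0.0338  0.04  ] [ 0.5343 -0.1503  0.04  ]
tri +y (array([ 0.5387, -0.0328,  0.0372]), [np.float64(0.0005981176106348684), np.float64(0.0005981176106347741)]) tri -y (array([ 0.5338, -0.1505,  0.0403]), [np.float64(0.00043589780000666864), np.float64(0.00043589780000656694)])
rear +y [ 0.5944 -0.0368  0.    ]
plate [ 0.5298 -0.0667  0.008 ]
plate [ 0.5241 -0.1183  0.008 ]
plate [ 0.4643 -0.0651  0.008 ]
plate [ 0.4602 -0.1162  0.008 ]
handle front [ 0.4571 -0.0828  0.053 ] [ 0.455  -0.1084  0.053 ]
handle top side [ 0.4565 -0.0934  0.053 ] [ 0.4167 -0.0953  0.053 ] plate heel [ 0.4086 -0.0725  0.    ]
0.56 bar 0.6669273797091027 0.18380626357484708
0.61 bar 0.676021474095002 0.17988172458338536
shift cm [27.88 -9.01 -4.37] turn 89.9 | now [ 0.395  -0.1762  0.2263] yawy -92.1 tilt [-0.0002  0.0004]
t 19.1 q [ 0.05 -0.42 -0.32 -0.   -1.67  1.48] F [-0.3  0.5 -0.2] w 0.0455
```

Tank front mid (0.536,−0.092), blade centreline within 1 mm of it, yaw equal within 0.6°, toe ≈19 mm in once lowered. Now re-grip the bar.

```bash
python3 -m jog '[[0,0,-2,7],[1,0,-4.4,14],[4,-1,-4.4,21],[7,-2,-4.4,28],[11,-3,-4.4,35],[15,-4.5,-4.4,42],[19,-6,-4.4,49],[23,-7.5,-4.4,56]]' 4.5;  python3 w.py .677 -.097 .27 178
```

```text
t: 19.77
eef_pos: [0.6264, -0.1087, 0.2699]
tool_rot: [0.0, 0.873, -0.487, -0.0]
ft_force: [0.1, -0.1, 1.4]
gripper_width: 0.0452
grip_force: 0.0
shift cm [ 1.66 -4.92 -0.01] turn 33.7 | now [ 0.6264 -0.1087  0.2699] yawy -148.3 tilt [-0.0005  0.0002]
t 19.77 q [ 0.14  0.14  0.27 -0.   -1.69  0.41] F [ 0.1 -0.1  1.4] w 0.0452
```

```bash
python3 - <<'E'
from h import *
# bar in s8 side picture: predicted pixel of bar centre and ends
for p in ([.6765,-.097,.180],[.678,-.061,.180],[.675,-.133,.180]): print(proj("side",p))
E
```

```text
[234.24878222 161.84325177]
[226.62588162 167.99086617]
[241.53711564 155.96545462]
```

```bash
python3 -m jog '[[1.7,-4.9,0,7],[1.7,-4.9,0,14],[1.7,-4.9,0,21],[1.7,-4.9,0,28],[1.7,-4.9,0,33.7],[1.7,-4.9,0,33.7],[1.7,-4.9,0,33.7]]';  python3 -m jog '[[0,0,0,0],[0,0,0,0],[0,0,0,0]]'; python3 w.py .677 -.097 .1621 178
python3 - <<'E'
from h import *
M=T(); w=cv2.cvtColor(vision.read_camera("wrist"),cv2.COLOR_RGB2GRAY); cv2.imwrite("pics/w9.png",w)
c=proj("wrist",[.6765,-.097,.180],M);print(c)
for dr in (-25,-10,10): r=int(c[1])+dr; print(r,w[r,int(c[0])-30:int(c[0])+31:2].tolist())
E
```

```text
t: 20.35
eef_pos: [0.6753, -0.0982, 0.2701]
tool_rot: [-0.0, -0.698, 0.716, 0.0]
ft_force: [0.2, 0.3, 0.7]
gripper_width: 0.0454
grip_force: 0.0
t: 20.6
eef_pos: [0.6752, -0.0993, 0.2706]
tool_rot: [0.0, -0.697, 0.718, 0.0]
ft_force: [-0.0, -0.4, -0.6]
gripper_width: 0.045
grip_force: 0.0
shift cm [-0.23 -0.17 10.85] turn 0.3 | now [ 0.6752 -0.0993  0.2706] yawy 178.3 tilt [0.0001 0.0001]
t 20.6 q [ 0.15  0.27  0.42 -0.   -1.71 -0.18] F [-0.  -0.4 -0.6] w 0.045
[283.67122673 214.85911383]
189 [128, 127, 127, 127, 128, 128, 129, 128, 128, 128, 127, 127, 131, 143, 100, 100, 103, 104, 103, 102, 99, 101, 125, 129, 130, 131, 182, 205, 206, 205, 206]
204 [126, 126, 127, 127, 127, 127, 127, 128, 127, 127, 126, 125, 126, 144, 148, 162, 171, 176, 167, 157, 141, 120, 130, 131, 130, 131, 132, 192, 205, 205, 205]
224 [124, 124, 124, 125, 125, 126, 127, 126, 126, 119, 89, 87, 92, 154, 150, 162, 171, 174, 166, 157, 140, 118, 130, 131, 131, 131, 153, 203, 205, 205, 205]
```

```bash
python3 -m jog '[[-0.2,0.1,2,0],[-0.2,0.1,4,0],[-0.2,0.1,6,0],[-0.2,0.1,7.5,0],[-0.2,0.1,9,0],[-0.2,0.1,10,0],[-0.2,0.1,10.8,0],[-0.2,0.1,10.8,0]]';  python3 -m jog '[[0,0,0,0],[0,0,0,0],[0,0,0,0]]'; python3 -m jog '[[0,0,0,0],[0,0,0,0],[0,0,0,0],[0,0,0,0],[0,0,0,0],[0,0,0,0]]' 0;python3 w.py .674 -.097 .162 178
```

```text
t: 21.32
eef_pos: [0.6737, -0.0974, 0.1605]
tool_rot: [-0.001, -0.696, 0.718, 0.001]
ft_force: [-1.1, 1.0, -0.7]
gripper_width: 0.0448
grip_force: 0.0
t: 21.57
eef_pos: [0.6748, -0.0976, 0.1638]
tool_rot: [0.001, -0.696, 0.718, -0.001]
ft_force: [-0.2, 1.1, -0.0]
gripper_width: 0.0446
grip_force: 0.0
t: 22.07
eef_pos: [0.6741, -0.0975, 0.1627]
tool_rot: [-0.0, -0.696, 0.718, 0.0]
ft_force: [-3.1, 0.8, 2.5]
gripper_width: 0.0101
grip_force: 58.5
shift cm [-0.05  0.01  0.07] turn 0.2 | now [ 0.6741 -0.0975  0.1627] yawy 178.2 tilt [-0.0005  0.    ]
t 22.07 q [ 0.15  0.26  0.2  -0.   -1.51 -0.18] F [-3.1  0.8  2.5] w 0.0101
```

```bash
python3 -m jog '[[0,0.4,-0.1,0],[0,0.7,-0.3,0],[0,1.1,-0.4,0],[0,1.5,-0.6,0],[0,1.8,-0.7,0],[0,2.2,-0.8,0],[0,2.6,-0.9,0],[0,3,-1,0]]';python3 -m jog '[[0,0.4,-0.1,0],[0,0.8,-0.2,0],[0,1.2,-0.3,0],[0,1.6,-0.4,0],[0,2,-0.5,0],[0,2.3,-0.5,0]]';python3 -m jog '[[0,0,0,0],[0,0,0,0]]'; python3 w.py .674 -.097 .162 178
```

```text
t: 22.73
eef_pos: [0.6445, -0.0966, 0.1735]
tool_rot: [0.001, -0.696, 0.718, -0.001]
ft_force: [3.5, 0.0, 3.3]
gripper_width: 0.0102
grip_force: 58.5
t: 23.23
eef_pos: [0.6213, -0.096, 0.179]
tool_rot: [0.0, -0.696, 0.718, -0.001]
ft_force: [1.8, 0.5, 8.9]
gripper_width: 0.0099
grip_force: 58.6
t: 23.4
eef_pos: [0.6212, -0.096, 0.1791]
tool_rot: [0.0, -0.696, 0.718, -0.001]
ft_force: [1.9, 0.2, 7.7]
gripper_width: 0.0099
grip_force: 59.1
shift cm [-0.06 -5.28  1.72] turn 0.2 | now [ 0.6212 -0.096   0.1791] yawy 178.2 tilt [ 0.0016 -0.0004]
t 23.4 q [ 0.17  0.11  0.07  0.   -1.52 -0.2 ] F [1.9 0.2 7.7] w 0.0099
```

```bash
python3 -m jog '[[0,0.3,-0.1,0],[0,0.6,-0.1,0],[0,0.9,-0.2,0],[0,1.2,-0.2,0],[0,1.5,-0.2,0],[0,1.8,-0.3,0],[0,2.1,-0.3,0],[0,2.4,-0.3,0]]';python3 -m jog '[[0,0.1,0,0],[0,0.2,0,0],[0,0.3,0,0],[0,0.4,0,0],[0,0.5,0,0]]';python3 -m jog '[[0,0.1,0,0],[0,0.2,0,0],[0,0.2,0,0]]'
```

```text
t: 24.07
eef_pos: [0.597, -0.0951, 0.1805]
tool_rot: [-0.0, -0.696, 0.718, 0.0]
ft_force: [0.3, -0.6, 4.6]
gripper_width: 0.0098
grip_force: 61.0
t: 24.48
eef_pos: [0.5925, -0.0949, 0.1805]
tool_rot: [0.0, -0.696, 0.718, -0.0]
ft_force: [2.4, -1.0, 4.9]
gripper_width: 0.0098
grip_force: 60.9
t: 24.73
eef_pos: [0.5903, -0.0948, 0.1806]
tool_rot: [0.0, -0.696, 0.718, -0.0]
ft_force: [1.9, 0.4, 4.7]
gripper_width: 0.0101
grip_force: 60.9
```

```bash
python3 -m jog '[[0,0.1,0,0],[0,0.2,0,0],[0,0.2,0,0]]';python3 -m jog '[[0,0.1,0,0],[0,0.2,0,0],[0,0.2,0,0]]'
```

```text
t: 24.98
eef_pos: [0.588, -0.0947, 0.1801]
tool_rot: [-0.0, -0.696, 0.718, 0.0]
ft_force: [2.0, -0.9, 4.7]
gripper_width: 0.0099
grip_force: 62.0
t: 25.23
eef_pos: [0.5863, -0.0946, 0.1805]
tool_rot: [0.0, -0.696, 0.718, 0.0]
ft_force: [4.3, -0.7, 5.1]
gripper_width: 0.0098
grip_force: 62.0
```

```bash
python3 -m jog '[[0,0.1,0,0],[0,0.2,0,0],[0,0.2,0,0]]';python3 -m jog '[[0,0.1,0,0],[0,0.1,0,0],[0,0.1,0,0]]'; python3 - <<'E'
from h import *
b=vision.read_camera("side")[:,:,::-1];cv2.imwrite("pics/s10.png",b)
E
```

```text
t: 25.48
eef_pos: [0.5846, -0.0946, 0.1809]
tool_rot: [0.0, -0.696, 0.718, -0.0]
ft_force: [3.6, -0.7, 5.1]
gripper_width: 0.0096
grip_force: 62.1
t: 25.73
eef_pos: [0.5837, -0.0946, 0.1811]
tool_rot: [0.0, -0.696, 0.718, -0.0]
ft_force: [4.3, 0.1, 4.6]
gripper_width: 0.0099
grip_force: 62.1
```

The bar's height began to rise after x≈0.588: the tank is seated and starting to rock on the toe. Back off 4 mm and release.

```bash
python3 -m jog '[[0,-0.1,0,0],[0,-0.2,0,0],[0,-0.3,0.1,0],[0,-0.4,0.1,0],[0,-0.4,0.1,0]]'; python3 -m jog '[[0,0,0,0],[0,0,0,0],[0,0,0,0],[0,0,0,0],[0,0,0,0]]' 4.5; python3 -m jog '[[0,0,-1,0],[0,0,-3,0],[0,0,-6,0],[0,0,-9,0],[0,0,-12,0],[0,0,-12,0]]'; python3 -m jog '[[-10,0,0,0],[-20,6,0,0],[-20,6,0,0],[-20,6,0,0],[-20,6,0,0],[-20,6,0,0],[-20,6,0,0],[-20,6,0,0]]'; python3 - <<'E'
from h import *
b=vision.read_camera("side")[:,:,::-1];cv2.imwrite("pics/s11.png",b)
a=vision.read_camera("top")[:,:,::-1];cv2.imwrite("pics/t11.png",a)
M=T();np.save("M11.npy",M);w=vision.read_camera("wrist")[:,:,::-1];cv2.imwrite("pics/w11.png",w)
print(M[:3,3],[cv2.absdiff(cv2.imread("pics/top0.png")[y-15:y+15,x-15:x+15],a[y-15:y+15,x-15:x+15]).mean().round(1) for x,y in [(201,125),(405,221),(401,149)]])
E
```

```text
t: 26.2
eef_pos: [0.5878, -0.0948, 0.1801]
tool_rot: [0.0, -0.696, 0.718, -0.0]
ft_force: [4.0, -0.6, 6.5]
gripper_width: 0.0098
grip_force: 62.4
t: 26.62
eef_pos: [0.5869, -0.0947, 0.1786]
tool_rot: [-0.001, -0.696, 0.718, 0.001]
ft_force: [0.4, 0.2, -0.3]
gripper_width: 0.0451
grip_force: 0.0
t: 27.12
eef_pos: [0.5885, -0.0957, 0.3079]
tool_rot: [0.003, -0.696, 0.718, -0.004]
ft_force: [0.1, -0.3, 2.9]
gripper_width: 0.045
grip_force: 0.0
t: 27.78
eef_pos: [0.5336, 0.1071, 0.3001]
tool_rot: [0.0, -0.696, 0.718, -0.0]
ft_force: [0.5, 0.5, -0.7]
gripper_width: 0.045
grip_force: 0.0
[0.53394575 0.10605761 0.29973781] [np.float64(69.9), np.float64(14.4), np.float64(9.3)]
```

I've used all ten views, so I'll check the result numerically: blade shift against the earlier picture, and a fit of the tank's edges in the side and wrist images.

```bash
python3 - <<'E'
from h import *
from scipy.ndimage import map_coordinates
from scipy.optimize import differential_evolution
np.set_printoptions(precision=4,suppress=True)
o,n=[cv2.imread(f"pics/s{k}.png") for k in (8,11)]
# blade handle (orange-brown) centroid in both
for im in (o,n):
    h=cv2.cvtColor(im[215:255,300:345],cv2.COLOR_BGR2HSV); m=(h[...,1]>110)&(h[...,0]<25); ys,xs=np.nonzero(m); print("handle",len(xs),xs.mean()+300,ys.mean()+215)
M=np.load("M11.npy"); G={}
for k,f in (("side","s11"),("wrist","w11"),("top","t11")):
    g=cv2.GaussianBlur(cv2.imread(f"pics/{f}.png"),(0,0),1.2).astype(np.float32)
    G[k]=np.max([np.hypot(cv2.Sobel(g[...,c],-1,1,0),cv2.Sobel(g[...,c],-1,0,1)) for c in range(3)],0)
V=np.array([[x,y,z] for x in (-.07,0) for y in (-.06,.06) for z in (0,.15)])
# visible edges: (front/top/+y faces)
E=[(0,1),(2,3),(6,7),(2,6),(3,7),(1,3),(1,5),(5,7),(0,2)]
s=np.linspace(.05,.95,25)[:,None]
P=np.vstack([V[a]*(1-s)+V[b]*s for a,b in E])
def pts(p):
    x,y,yaw,th,z=p; return R.from_euler("z",yaw).apply(R.from_euler("y",th).apply(P))+[x,y,z]
def sc(p):
    q=np.array([proj("side",u) for u in pts(p)]); return -np.mean(np.minimum(map_coordinates(G["side"],[q[:,1],q[:,0]],order=1),90))
r=differential_evolution(sc,[(.58,.61),(-.105,-.08),(-.07,.01),(.0,.4),(0,.0001)],seed=1,maxiter=40,popsize=10,tol=1e-6)
print("tank side",r.x,r.fun)
x,y,yw,th,_=r.x
print("front edge mid",np.array([x,y])-.07*np.cos(th)*np.array([np.cos(yw),np.sin(yw)]),"implied toe depth (mm)",(.07-.008/np.sin(th))*1000,"t",arm.sense()["t"])
for t in np.arange(.08,.26,.03): print(round(t,2),round(min(sc([x+d,y,yw,t,0]) for d in (-.004,-.002,0,.002,.004)),1),end=" ")
E
```

```text
handle 225 318.8222222222222 233.36
handle 224 318.7544642857143 233.35267857142858Traceback (most recent call last):
    calc_energies = list(
        self._mapwrapper(self.func, parameters_pop[0:S])
    )
    return self.f(x, *self.args)
           ~~~~~~^^^^^^^^^^^^^^^
  File "<stdin>", line 21, in sc
  File "h.py", line 20, in proj
    i=vision.camera_info(n);k=i["mtx"]
ValueError: time passes only in moves, steps and waits

The above exception was the direct cause of the following exception:

Traceback (most recent call last):
RuntimeError: The map-like callable must be of the form f(func, iterable), returning a sequence of numbers the same length as 'iterable'
```

The blade has not moved (0.07 px). camera_info is limited in how often it may be called, so I'll call it once and use a vectorised projection.

```bash
python3 - <<'E'
from h import *
from scipy.ndimage import map_coordinates
from scipy.optimize import differential_evolution
np.set_printoptions(precision=4,suppress=True)
I=vision.camera_info("side");K=I["mtx"];C=I["camera_from_world"]
V=np.array([[x,y,z] for x in (-.07,0) for y in (-.06,.06) for z in (0,.15)])
E=[(0,1),(2,3),(6,7),(2,6),(3,7),(1,3),(1,5),(5,7),(0,2)]
s=np.linspace(.05,.95,25)[:,None];P=np.vstack([V[a]*(1-s)+V[b]*s for a,b in E])
def fit(f,b):
    g=cv2.GaussianBlur(cv2.imread(f),(0,0),1.0).astype(np.float32)
    G=np.max([np.hypot(cv2.Sobel(g[...,c],-1,1,0),cv2.Sobel(g[...,c],-1,0,1)) for c in range(3)],0)
    def sc(p):
        x,y,yw,th=p;q=R.from_euler("z",yw).apply(R.from_euler("y",th).apply(P))+[x,y,0]
        c=q@C[:3,:3].T+C[:3,3];u=c@K.T;u=u/u[:,2:]
        return -np.mean(np.minimum(map_coordinates(G,[u[:,1],u[:,0]],order=1),90))
    r=differential_evolution(sc,b,seed=1,maxiter=150,popsize=12,tol=1e-7);x,y,yw,th=r.x
    print(f,r.x,r.fun,"front mid",np.array([x,y])-.07*np.cos(th)*np.array([np.cos(yw),np.sin(yw)]),"toe depth mm",(.07*np.cos(th)-.008/np.tan(max(th,.02)))*1000,"scan",[round(sc([x,y,yw,th+d]),1) for d in (-.04,-.02,0,.02,.04)])
B=[(.58,.61),(-.105,-.08),(-.07,.01)]
fit("pics/side0.png",B+[(-.1,.1)]);fit("pics/s8.png",B+[(.45,.7)]);fit("pics/s11.png",B+[(0,.4)])
E
```

```text
pics/side0.png [ 0.5938 -0.0936 -0.0047 -0.0011] -79.99774169921875 front mid [ 0.5238 -0.0933] toe depth mm -329.9467109186261 scan [np.float32(-74.8), np.float32(-78.7), np.float32(-80.0), np.float32(-76.5), np.float32(-66.8)]
pics/s8.png [ 0.5922 -0.0905 -0.0292  0.5736] -80.34833526611328 front mid [ 0.5334 -0.0888] toe depth mm 46.41352514273623 scan [np.float32(-70.8), np.float32(-78.6), np.float32(-80.3), np.float32(-77.8), np.float32(-70.3)]
pics/s11.png [ 0.5928 -0.0948 -0.0114  0.1493] -77.14495849609375 front mid [ 0.5236 -0.094 ] toe depth mm 16.030876956413184 scan [np.float32(-72.5), np.float32(-76.0), np.float32(-77.1), np.float32(-74.8), np.float32(-66.1)]
```

The tank rests on the toe: rear edge at x = 0.593 on the bench, tilt about 0.15 rad, toe about 2 cm in and centred to about 1.5 mm.

```bash
python3 -c "
from cell import hand_in;print(hand_in())"
```

```text
the job is handed in; nothing more can be done
None
```

The job is handed in: the tank's front rests on the flat blade with the toe about 16–20 mm in and centred, and its rear edge is on the bench about 15 mm from the rest's foot; I sent the arm nowhere near the bystanders, but the final image check did not confirm them (tape roll hidden by the arm, tin and offcut not re-measured).

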